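# Click the lid of the mould-store box shut all round

### The arm

A 6-joint arm with a two-finger parallel gripper is mounted at the origin on the work surface. World frame = base frame: x ahead of the robot, y to its left, z up, the work surface at z = 0. Lengths are in m, angles in degrees, forces in N, time in s.
With the tool pointing down it reaches from about 0.25 to 0.85 m from the base axis. Payload 12.5 kg.
Tool frame: the origin (TCP) lies between the finger pads; the fingertips stand 17 mm ahead of it and the grasp point (between the pads) lies 2 mm behind it; z points along the fingers, y is the line along which they close (so a half turn about z gives the same grasp; the last joint's range is limited). The gripper opens to 93 mm and grips with 3 to 60 N. Pads are 15 mm wide; open, the fingers measure 128 mm over their backs; the gripper's body (75 mm by 188 mm) begins 65 mm behind the grasp point.
Start: joints at [69.465, 20.094, 94.641, -0, 65.266, -4.847], TCP at [0.149, 0.53, 0.236] pointing down, gripper open.
Joint ranges: [-157.81, 157.81], [-45, 120.19], [0.68, 151.7], [-89.99, 269.99], [4.06, 180], [-164.3, 164.3]. Speed limits (degrees/s): [127.2, 127.2, 159.86, 180, 180, 180].

### API

Orientations are given as [roll, pitch, yaw] about the fixed x, y, z axes, in that order (R = Rz(yaw) Ry(pitch) Rx(roll)).
In Python, from cell import status, vision, finish_job gives the robot as it stands.
- The arm moves only by the shell command python3 -m pendant 'ROWS' [FORCE]. ROWS is JSON, a list of rows, each an object of numbers: "wx", "wy", "wz": the turn, a rotation vector about the tool's x, y, z in degrees; "tx", "ty", "tz": the shift along the tool's x, y, z in mm; "hand": the gripper command: -1 is shut, 1 is fully open, values between are in proportion. In form: [{"wx": .., "wy": .., "wz": .., "tx": .., "ty": .., "tz": .., "hand": ..}, ...]. A call has 1 to 20 rows; each row shifts and turns the commanded pose from where the row before left it, along the tool's axes as they then stand; what a row does not reach is not made up. A row lasts 1/10 s, in which the tool goes at most 50 mm and 8.59 degrees, less where a joint would pass 70% of its speed; a pose out of reach is approached as far as the arm can. A call with a gripper value outside its range is refused whole. The fingers move at their own pace and stop on an object; FORCE is the grip in N (left out, the last holds). Time passes only in rows, so rows that do not move let the fingers close. It gives the time, the measured TCP pose, the force, the opening and the grip force at its end, in the units of the state.
- status.get_obs(): the state, without advancing time (a new reading comes with each control period).
- vision.grab_frame(name): name is "scene" or "top" or "wrist"; returns a dict with "color" (480x640x3 uint8, red, green, blue), "vfov" (degrees; the focal length in pixels is half the picture's height over the tangent of half this angle, whatever the lens; pixels are square), "cx", "cy" (the principal point, pixels), "origin" and "attitude" of the camera in the world. Camera axes: x right, y down, z forward; pixel columns grow to the right and rows downward; lengths in m; the calibration is good to about 2 mm. A picture is of the moment at which its call begins. There is no depth.
- finish_job(): hands the job in; it is judged then, once.
The state is a dict: "time": time; "joint_positions": joint angles; "qd": joint speeds; "joint_torque": joint torques, N m; "eef_pos": TCP position; "orientation": TCP orientation; "force": force on the tool from outside, world axes, zero at the start; "ft_torque": the same for the moment, N m; "width": finger opening in m; "gripper_force": force on a finger pad.
Only numpy, scipy, OpenCV 4.12 (cv2) and the standard library are available. Lean on these libraries where they do the work, as an engineer would, in place of code of your own. Each camera call takes 0.05 s, during which the arm holds its last target. There are 200 camera calls.

### The job

The lid lies on the storage box but its rim is still sprung up on all four sides. With the fingertips, press down the rim section of each side in turn until it clicks shut flush, so that the lid is closed all round. Do not grip or lift the box, do not shove it away or crush it, and leave the other things alone.

Things in the scene. Friction and masses are not known exactly. Their poses are not given: they have to be found in the camera images.
- box: Loose grey plastic box, about 2.5 kg, white clip-on lid 150 (own x) x 210 mm (own y); origin: centre of its underside, z up; lid top at 74 mm. Lid middle (86 x 146 mm) and corners (32 mm squares) are fixed and down; between the corners each side's rim is a snap section: a 32 mm wide strip hinged at its inner edge, flush when shut. Yaw up to 90 deg either way. Cracks if pressed over 80 N.
- snap_near (a joint): Snap section of the lid rim on the long side at the box's -x, 142 mm long; rad: about 0 = sprung up (outer edge 12 mm above the lid top), 0.40 = shut, flush. Pressed at its press point it resists with up to 10 to 12 N; past about 0.22 rad it snaps down to 0.40 by itself and stays; let go before that, it springs back up.
- press_near (a point): Point on the top face of the section of joint snap_near, midway along it, 24 mm out from its hinge line and 8 mm in from its outer edge; it moves with the section: about 9 mm above the lid top (83 mm above the table) when up, level with the lid top (74 mm) when shut. Press here straight down.
- snap_far (a joint): Snap section of the lid rim on the long side at the box's +x, 142 mm long; rad: about 0 = sprung up (outer edge 12 mm above the lid top), 0.40 = shut, flush. Pressed at its press point it resists with up to 10 to 12 N; past about 0.22 rad it snaps down to 0.40 by itself and stays; let go before that, it springs back up.
- press_far (a point): Point on the top face of the section of joint snap_far, midway along it, 24 mm out from its hinge line and 8 mm in from its outer edge; it moves with the section: about 9 mm above the lid top (83 mm above the table) when up, level with the lid top (74 mm) when shut. Press here straight down.
- snap_left (a joint): Snap section of the lid rim on the short side at the box's +y, 82 mm long; rad: about 0 = sprung up (outer edge 12 mm above the lid top), 0.40 = shut, flush. Pressed at its press point it resists with up to 10 to 12 N; past about 0.22 rad it snaps down to 0.40 by itself and stays; let go before that, it springs back up.
- press_left (a point): Point on the top face of the section of joint snap_left, midway along it, 24 mm out from its hinge line and 8 mm in from its outer edge; it moves with the section: about 9 mm above the lid top (83 mm above the table) when up, level with the lid top (74 mm) when shut. Press here straight down.
- snap_right (a joint): Snap section of the lid rim on the short side at the box's -y, 82 mm long; rad: about 0 = sprung up (outer edge 12 mm above the lid top), 0.40 = shut, flush. Pressed at its press point it resists with up to 10 to 12 N; past about 0.22 rad it snaps down to 0.40 by itself and stays; let go before that, it springs back up.
- press_right (a point): Point on the top face of the section of joint snap_right, midway along it, 24 mm out from its hinge line and 8 mm in from its outer edge; it moves with the section: about 9 mm above the lid top (83 mm above the table) when up, level with the lid top (74 mm) when shut. Press here straight down.
- mould_a: Larger mould block, 75 x 95 x 60 mm, pale ochre, in two halves with a dark seam, standing on the table; origin at the centre of its underside. To be left alone.
- mould_b: Smaller mould block, 60 x 70 x 50 mm, pale ochre, with a dark seam, standing on the table; origin at the centre of its underside. To be left alone.
- jar: Jar with a metal cap, 64 mm across, 85 mm high, standing on the table; origin at the centre of its underside. To be left alone.
- figure: Small terracotta figurine, 44 mm across at the foot, 86 mm high, standing on the table; origin at the centre of its underside. To be left alone.

How it is judged (in metres and radians):
At the end, for the whole second after the job is handed in: All four snap sections are shut (each at more than 0.36 of 0.40 rad), and the box stands level and at rest on the table within 50 mm of where it began (value of joint each of snap_near, snap_far, snap_left, snap_right above 0.36 rad and distance of box from where it was at the start of the episode below 0.05 m and angle between box's own z axis and vertical below 0.05 rad and linear speed of box below 0.02 m/s); the robot touches nothing.
It fails at once if the box is lifted more than 12 mm or tipped by more than 0.15 rad (height (world z) of box above 0.012 m or angle between box's own z axis and vertical above 0.15 rad).
It fails at once if the box is shoved more than 50 mm from its place (distance of box from where it was at the start of the episode above 0.05 m).
It fails at once if the fingers press on the box with more than 80 N (contact force between the fingers and box above 80 N).
It fails at once if a mould block, the jar or the figurine is moved more than 25 mm (distance of any of mould_a, mould_b, jar, figure from where it was at the start of the episode above 0.025 m).
It also fails if it takes over 45 s, if anything falls off the work surface, if the arm or the gripper's body presses on something with over 40 N, if the wrist force passes 120 N, or if a joint passes its speed limit or range.

## Working session

There is one attempt and no reset: what is moved stays moved. The work goes in short steps, Python scripts to look and compute and a shell command to move; the robot and the scene stay as the last step left them, time stands still between calls to the robot, and variables do not carry over. Pictures are saved under pics/ and viewed, at most 10 in all, crops included, and the job is handed in when it is done.

```bash
mkdir -p pics
python3 - <<'E'
from cell import status, vision
import cv2,pickle
print(status.get_obs())
for n in("scene","top"):
    f=vision.grab_frame(n); pickle.dump(f,open(f"{n}.pkl","wb"))
    cv2.imwrite(f"pics/{n}0.png",f["color"][:,:,::-1]); print(n,{k:v for k,v in f.items() if k!="color"})
E
```

```text
{'time': 0.0, 'joint_positions': array([ 6.94653552e+01,  2.01257367e+01,  9.46783660e+01,  2.82973140e-04,
        6.52643148e+01, -4.84699934e+00]), 'qd': array([ 0.09429423,  0.04210296, -0.11799824,  0.00758379, -0.00319298,
        0.04029793]), 'joint_torque': array([ 4.86410463e-04, -4.97309804e+01, -2.85253501e+01,  6.99493987e-02,
        2.57491751e-02, -8.22298398e-05]), 'eef_pos': array([0.14857129, 0.52920811, 0.23507864]), 'orientation': array([-1.79931849e+02, -6.03690213e-03,  1.64312232e+02]), 'force': array([-0.11873973, -0.20949614,  0.52296354]), 'ft_torque': array([-0.02408021,  0.01023492,  0.04603139]), 'gripper_force': 0.0, 'width': 0.0931616094755902}
scene {'vfov': 45.26571583124658, 'cx': 316.4735592087225, 'cy': 245.68151679904963, 'origin': array([1.21054828, 0.40844559, 1.37925548]), 'attitude': array([-148.75558882,    0.45970759,  121.49190461])}
top {'vfov': 52.569692176889696, 'cx': 326.28837621880234, 'cy': 239.18331658224312, 'origin': array([ 0.44632274, -0.00778924,  1.18203885]), 'attitude': array([-172.9292817 ,   -0.45864625,  -90.35428664])}
```

View pics/scene0.png

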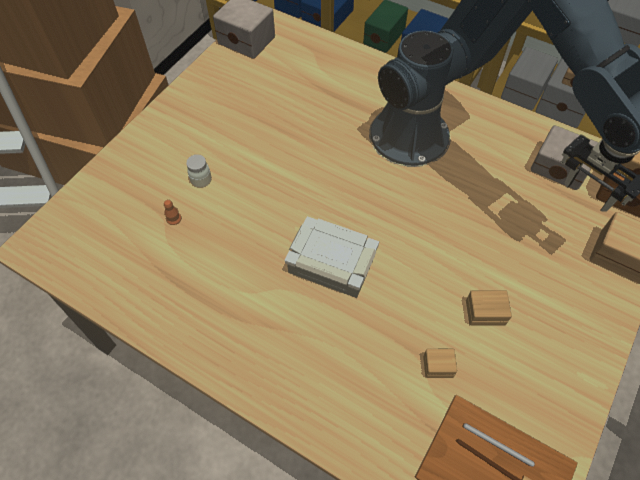

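View pics/top0.png

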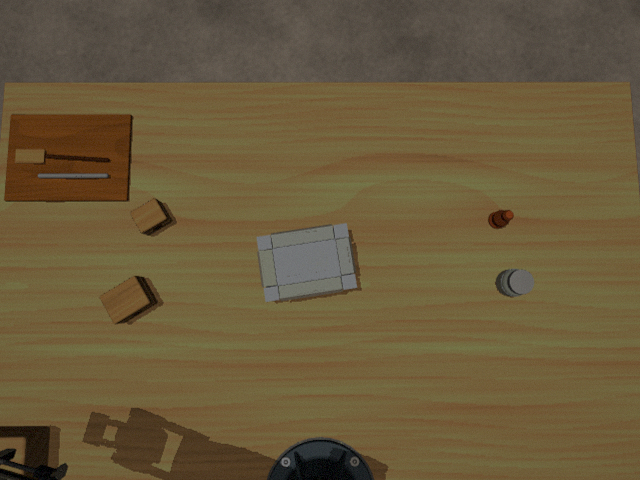

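The scene view shows the box with its white lid at about (332,255). In the top view it is at about (307,263), with corners near (257,236), (347,225), (356,288) and (266,301). The moulds, jar and figurine are all well clear of it.

```bash
cat > h.py <<'E'
import numpy as np,cv2
from scipy.spatial.transform import Rotation as R
def ray(f,u,v):
    fl=240/np.tan(np.radians(f["vfov"]/2))
    d=R.from_euler('xyz',f["attitude"],degrees=True).apply([(u-f["cx"])/fl,(v-f["cy"])/fl,1])
    return np.array(f["origin"]),d/np.linalg.norm(d)
def onz(f,u,v,z):
    o,d=ray(f,u,v); return o+d*(z-o[2])/d[2]
def tri(fs,ps):
    A=np.zeros((3,3));b=np.zeros(3);L=[]
    for f,p in zip(fs,ps):
        o,d=ray(f,*p);M=np.eye(3)-np.outer(d,d);A+=M;b+=M@o;L.append((o,M))
    x=np.linalg.solve(A,b);return x,[np.linalg.norm(M@(x-o)) for o,M in L]
E
python3 - <<'E'
import pickle,cv2,numpy as np
from h import *
t=pickle.load(open("top.pkl","rb"));s=pickle.load(open("scene.pkl","rb"))
for n,f,(x0,x1,y0,y1) in(("top",t,(240,375,210,315)),("scene",s,(270,395,205,305))):
    im=f["color"][y0:y1,x0:x1]
    for p in ([(307,263),(264,243),(310,235)] if n=="top" else [(335,243),(355,282),(365,262)]): print(n,p,f["color"][p[1],p[0]])
    hsv=cv2.cvtColor(im,cv2.COLOR_RGB2HSV)
    m=((hsv[...,1]<60)&(hsv[...,2]>(95 if n=="top" else 150))).astype(np.uint8)
    c=max(cv2.findContours(m,0,2)[0],key=cv2.contourArea)
    r=cv2.minAreaRect(c);print(r[0][0]+x0,r[0][1]+y0,r[1:],cv2.contourArea(c))
    if n=="top":
        P=cv2.boxPoints(r)+[x0,y0]
        W=np.array([onz(f,*p,.074) for p in P]);print(W.round(4),W.mean(0),[np.linalg.norm(W[i]-W[i-1]).round(4) for i in range(4)])
    big=cv2.resize(im,None,fx=4,fy=4,interpolation=2)
    cv2.imwrite(f"pics/{n}crop.png",cv2.convertScaleAbs(big[:,:,::-1],alpha=1.4 if n=="top" else 1))
E
```

```text
top (307, 263) [117 119 121]
top (264, 243) [113 116 116]
top (310, 235) [117 118 112]
305.7527618408203 262.1142807006836 ((65.76470947265625, 92.32644653320312), 81.30449676513672) 5491.0
[[ 0.5906  0.1458  0.074 ]
 [ 0.622  -0.0642  0.074 ]
 [ 0.4725 -0.0851  0.074 ]
 [ 0.4423  0.1216  0.074 ]] [0.53183125 0.02954383 0.074     ] [np.float64(0.1502), np.float64(0.2124), np.float64(0.1509), np.float64(0.2089)]
scene (335, 243) [181 186 182]
scene (355, 282) [181 187 180]
scene (365, 262) [183 185 163]
331.93292236328125 250.3963394165039 ((82.82112121582031, 52.94230651855469), 20.2248592376709) 3821.5
```

View pics/topcrop.png

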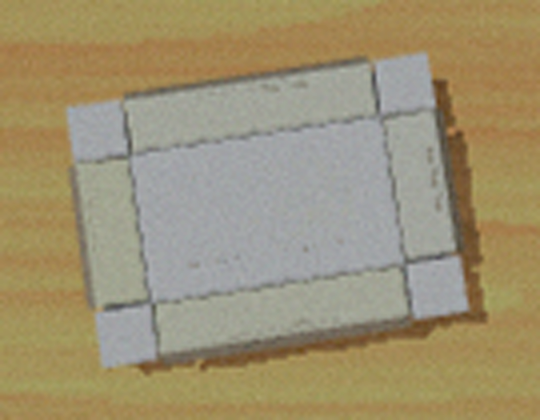

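View pics/scenecrop.png

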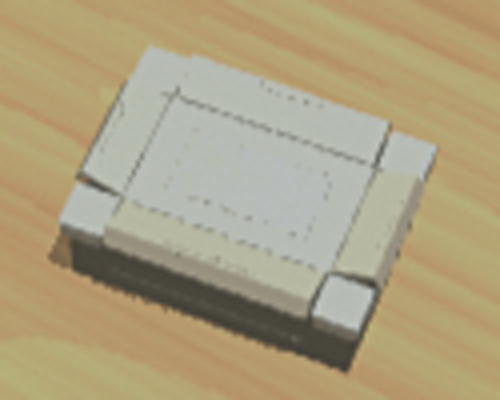

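The top crop shows the four white corner squares with outer corners at crop (67,108), (428,54), (468,310) and (103,367). The hinge corners are at (130,155), (385,115), (405,262) and (152,303). All four beige sections are sprung up. The scene crop shows the same hinge corners at (330,272), (118,198), (178,92) and (375,165).

Run:
```python
import pickle,numpy as np
from h import *
t=pickle.load(open("top.pkl","rb"));s=pickle.load(open("scene.pkl","rb"))
g=lambda p,o:((p[0]+.5)/4-.5+o[0],(p[1]+.5)/4-.5+o[1])
T=[(130,155),(385,115),(405,262),(152,303)];S=[(330,272),(118,198),(178,92),(375,165)]
X=[]
for a,b in zip(T,S):
    x,r=tri([t,s],[g(a,(240,210)),g(b,(270,205))]);X.append(x);print(x.round(4),np.round(r,4))
print(np.mean(X,0))
O=np.array([onz(t,*g(p,(240,210)),.074) for p in [(67,108),(428,54),(468,310),(103,367)]])
print(O.round(4),[np.linalg.norm(O[i]-O[i-1]).round(4) for i in range(4)])
c=O.mean(0);v=O[0]-O[1]+O[3]-O[2];yaw=np.arctan2(-v[0],v[1]);print(c,np.degrees(yaw))
ex=np.array([np.cos(yaw),np.sin(yaw)]);ey=np.array([-ex[1],ex[0]])
for n,a,b in(("near",-.067,0),("far",.067,0),("left",0,.097),("right",0,-.097)): print(n,c[:2]+a*ex+b*ey)
```

```text
[0.5629 0.1068 0.0748] [0.0003 0.0003]
[ 0.5858 -0.0398  0.0726] [0.0003 0.0003]
[ 0.4999 -0.0485  0.081 ] [0.0017 0.0017]
[0.4786 0.0932 0.0771] [0. 0.]
[0.5318038  0.02794314 0.07639269]
[[ 0.5905  0.143   0.074 ]
 [ 0.6208 -0.0647  0.074 ]
 [ 0.4736 -0.0857  0.074 ]
 [ 0.4428  0.121   0.074 ]] [np.float64(0.1493), np.float64(0.2099), np.float64(0.1487), np.float64(0.209)]
[0.53193134 0.02840659 0.074     ] 8.395576675967439
near [0.46564934 0.01862415]
far [0.59821334 0.03818904]
left [0.51776869 0.1243671 ]
right [ 0.54609398 -0.06755392]
```

```bash
python3 -m pendant '[{"tx":-33.2,"ty":-20.7,"hand":-1},{"tx":-33.2,"ty":-20.7,"hand":-1},{"tx":-33.2,"ty":-20.7,"hand":-1},{"tx":-33.2,"ty":-20.7,"hand":-1},{"tx":-33.2,"ty":-20.7,"hand":-1},{"tx":-33.2,"ty":-20.7,"hand":-1},{"tx":-33.2,"ty":-20.7,"hand":-1},{"tx":-33.2,"ty":-20.7,"hand":-1},{"tx":-33.2,"ty":-20.7,"hand":-1},{"tx":-33.2,"ty":-20.7,"hand":-1},{"tx":-33.2,"ty":-20.7,"hand":-1},{"tx":-33.2,"ty":-20.7,"hand":-1},{"tx":-33.2,"ty":-20.7,"hand":-1},{"tx":-33.2,"ty":-20.7,"hand":-1}]' 20
python3 -m pendant '[{"wz":8.2,"tz":9,"hand":-1},{"wz":8.2,"tz":9,"hand":-1},{"wz":8.2,"tz":9,"hand":-1},{"wz":8.2,"tz":9,"hand":-1},{"wz":8.2,"tz":9,"hand":-1},{"wz":8.2,"tz":9,"hand":-1},{"wz":8.2,"tz":9,"hand":-1},{"wz":8.2,"tz":9,"hand":-1},{"hand":-1},{"hand":-1},{"hand":-1}]'
python3 - <<'E'
from cell import status, vision
import cv2,pickle
print(status.get_obs())
f=vision.grab_frame("wrist"); pickle.dump(f,open("wrist.pkl","wb"))
cv2.imwrite("pics/wrist1.png",f["color"][:,:,::-1]);print(f["origin"],f["attitude"])
E
```

```text
{'time': 0.1, 'joint_positions': array([ 6.94644850e+01,  2.01207514e+01,  9.46718685e+01,  8.61197452e-04,
        6.52647373e+01, -4.84615729e+00]), 'qd': array([-0.03599518, -0.12555035, -0.16045513, -0.06070105,  0.03024317,
        0.07086455]), 'joint_torque': array([ 1.66708425e-03, -4.98033643e+01, -2.85705042e+01,  7.00864149e-02,
        2.38997920e-02, -6.76756963e-05]), 'eef_pos': array([0.14859628, 0.5292579 , 0.23516941]), 'orientation': array([-1.79942914e+02, -5.62460660e-03,  1.64310279e+02]), 'force': array([0.21154488, 0.42815905, 0.21061529]), 'ft_torque': array([ 0.06701336,  0.00483184, -0.00257711]), 'gripper_force': 0.0, 'width': 0.09297951228812545}
[0.07544645 0.55039976 0.38373028] [ 1.63851476e+02 -2.39540398e-02  7.42751956e+01]$[0]: bad value
$[0]: bad value
```

View pics/wrist1.png

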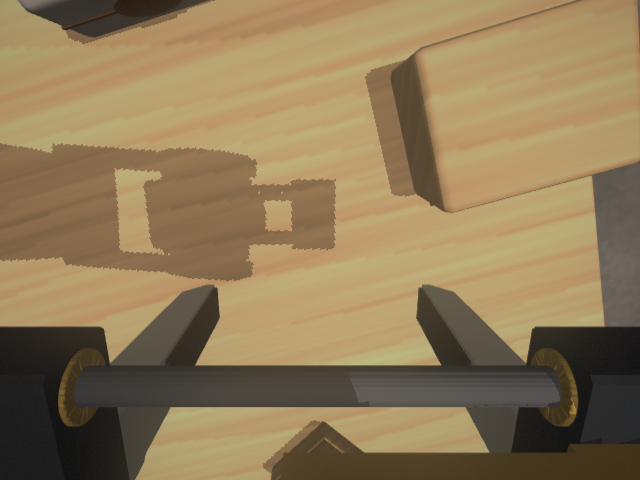

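The wrist view is still at the start pose: the move was refused as "bad value". Each row probably needs every field, so I'll send complete rows.

```bash
python3 -m pendant '[{"wx":0,"wy":0,"wz":0,"tx":-33.2,"ty":-20.7,"tz":0,"hand":-1},{"wx":0,"wy":0,"wz":0,"tx":-33.2,"ty":-20.7,"tz":0,"hand":-1},{"wx":0,"wy":0,"wz":0,"tx":-33.2,"ty":-20.7,"tz":0,"hand":-1},{"wx":0,"wy":0,"wz":0,"tx":-33.2,"ty":-20.7,"tz":0,"hand":-1},{"wx":0,"wy":0,"wz":0,"tx":-33.2,"ty":-20.7,"tz":0,"hand":-1},{"wx":0,"wy":0,"wz":0,"tx":-33.2,"ty":-20.7,"tz":0,"hand":-1},{"wx":0,"wy":0,"wz":0,"tx":-33.2,"ty":-20.7,"tz":0,"hand":-1},{"wx":0,"wy":0,"wz":0,"tx":-33.2,"ty":-20.7,"tz":0,"hand":-1},{"wx":0,"wy":0,"wz":0,"tx":-33.2,"ty":-20.7,"tz":0,"hand":-1},{"wx":0,"wy":0,"wz":0,"tx":-33.2,"ty":-20.7,"tz":0,"hand":-1},{"wx":0,"wy":0,"wz":0,"tx":-33.2,"ty":-20.7,"tz":0,"hand":-1},{"wx":0,"wy":0,"wz":0,"tx":-33.2,"ty":-20.7,"tz":0,"hand":-1},{"wx":0,"wy":0,"wz":0,"tx":-33.2,"ty":-20.7,"tz":0,"hand":-1},{"wx":0,"wy":0,"wz":0,"tx":-33.2,"ty":-20.7,"tz":0,"hand":-1}]' 20
```

```text
time: 1.55
eef_pos: [0.5186, 0.1234, 0.2355]
orientation: [-180.0, -0.0, 164.3]
force: [0.8, 0.7, 0.4]
width: 0.0003
gripper_force: 0.0
```

```bash
python3 -m pendant '[{"wx":0,"wy":0,"wz":8.2,"tx":0,"ty":0,"tz":10,"hand":-1},{"wx":0,"wy":0,"wz":8.2,"tx":0,"ty":0,"tz":10,"hand":-1},{"wx":0,"wy":0,"wz":8.2,"tx":0,"ty":0,"tz":10,"hand":-1},{"wx":0,"wy":0,"wz":8.2,"tx":0,"ty":0,"tz":10,"hand":-1},{"wx":0,"wy":0,"wz":8.2,"tx":0,"ty":0,"tz":10,"hand":-1},{"wx":0,"wy":0,"wz":8.2,"tx":0,"ty":0,"tz":10,"hand":-1},{"wx":0,"wy":0,"wz":8.2,"tx":0,"ty":0,"tz":10,"hand":-1},{"wx":0,"wy":0,"wz":8.2,"tx":0,"ty":0,"tz":10,"hand":-1},{"wx":0,"wy":0,"wz":0,"tx":0,"ty":0,"tz":10,"hand":-1},{"wx":0,"wy":0,"wz":0,"tx":0,"ty":0,"tz":10,"hand":-1},{"wx":0,"wy":0,"wz":0,"tx":0,"ty":0,"tz":0,"hand":-1},{"wx":0,"wy":0,"wz":0,"tx":0,"ty":0,"tz":0,"hand":-1}]'
python3 - <<'E'
from cell import vision
import cv2
f=vision.grab_frame("wrist")
import pickle;pickle.dump(f,open("wrist.pkl","wb"))
cv2.imwrite("pics/wrist2.png",f["color"][:,:,::-1]);print({k:v for k,v in f.items() if k!="color"})
E
```

```text
time: 2.75
eef_pos: [0.5178, 0.1248, 0.1356]
orientation: [-180.0, 0.0, 98.8]
force: [0.3, 0.2, -0.1]
width: 0.0005
gripper_force: 0.0
{'vfov': 63.62078050238629, 'cx': 317.59681089447497, 'cy': 242.7266865180721, 'origin': array([0.50699781, 0.20111316, 0.28416625]), 'attitude': array([ 1.63967646e+02, -9.11321708e-02,  8.78891603e+00])}
```

View pics/wrist2.png

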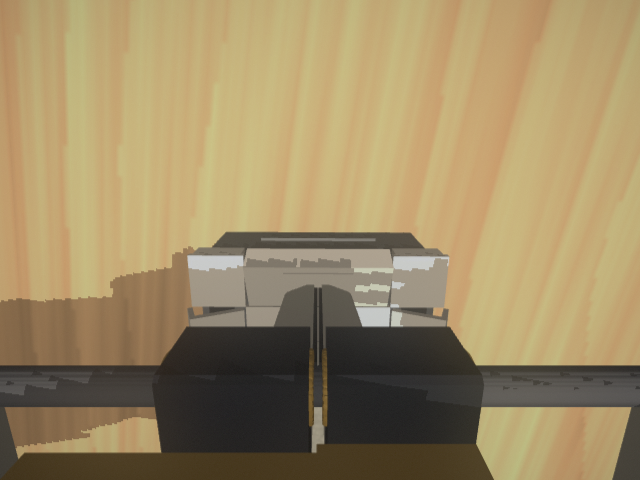

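The wrist view shows the tips centred over the left section. The section spans columns 245 to 391 and its hinge line is at row 306. The corner squares' outer corners are at about (189,257) and (447,257).

Run:
```python
import pickle
from h import *
f=pickle.load(open("wrist.pkl","rb"))
A=[onz(f,u,v,.074) for u,v in((189,256.5),(447,256.5),(245,306),(391,306))]
for a in A:print(a.round(4))
y=np.radians(8.6);ex=np.array([np.cos(y),np.sin(y)]);ey=np.array([-ex[1],ex[0]])
print("from hinge", (A[2][:2]+A[3][:2])/2+.024*ey)
```

```text
[0.4453 0.1222 0.074 ]
[0.5909 0.1447 0.074 ]
[0.48   0.0964 0.074 ]
[0.5656 0.1095 0.074 ]
from hinge [0.51918258 0.12666686]
```

```bash
python3 -m pendant '[{"wx":0,"wy":0,"wz":0,"tx":0,"ty":0,"tz":11,"hand":-1},{"wx":0,"wy":0,"wz":0,"tx":0,"ty":0,"tz":11,"hand":-1},{"wx":0,"wy":0,"wz":0,"tx":0,"ty":0,"tz":10,"hand":-1},{"wx":0,"wy":0,"wz":0,"tx":0,"ty":0,"tz":2,"hand":-1},{"wx":0,"wy":0,"wz":0,"tx":0,"ty":0,"tz":2,"hand":-1},{"wx":0,"wy":0,"wz":0,"tx":0,"ty":0,"tz":1,"hand":-1}]'
python3 -m pendant '[{"wx":0,"wy":0,"wz":0,"tx":0,"ty":0,"tz":1.5,"hand":-1},{"wx":0,"wy":0,"wz":0,"tx":0,"ty":0,"tz":1.5,"hand":-1}]'
python3 -m pendant '[{"wx":0,"wy":0,"wz":0,"tx":0,"ty":0,"tz":1.5,"hand":-1},{"wx":0,"wy":0,"wz":0,"tx":0,"ty":0,"tz":1,"hand":-1},{"wx":0,"wy":0,"wz":0,"tx":0,"ty":0,"tz":0,"hand":-1},{"wx":0,"wy":0,"wz":0,"tx":0,"ty":0,"tz":0,"hand":-1}]'
```

```text
time: 3.4
eef_pos: [0.5177, 0.1251, 0.0982]
orientation: [-180.0, -0.0, 98.7]
force: [0.0, 1.3, 2.0]
width: 0.0004
gripper_force: 1.3
time: 3.6
eef_pos: [0.5177, 0.1247, 0.0952]
orientation: [-180.0, 0.0, 98.7]
force: [-0.2, 0.6, -1.0]
width: 0.0003
gripper_force: 0.0
time: 4.0
eef_pos: [0.5178, 0.1248, 0.0931]
orientation: [-180.0, 0.0, 98.7]
force: [0.0, 0.3, -0.5]
width: 0.0002
gripper_force: 0.0
```

```bash
python3 -m pendant '[{"wx":0,"wy":0,"wz":0,"tx":0,"ty":0,"tz":-20,"hand":-1},{"wx":0,"wy":0,"wz":0,"tx":0,"ty":0,"tz":-20,"hand":-1},{"wx":0,"wy":0,"wz":0,"tx":-32.4,"ty":0,"tz":0,"hand":-1},{"wx":0,"wy":0,"wz":0,"tx":-32.4,"ty":0,"tz":0,"hand":-1},{"wx":0,"wy":0,"wz":0,"tx":-32.4,"ty":0,"tz":0,"hand":-1},{"wx":0,"wy":0,"wz":0,"tx":-32.4,"ty":0,"tz":0,"hand":-1},{"wx":0,"wy":0,"wz":0,"tx":-32.4,"ty":0,"tz":0,"hand":-1},{"wx":0,"wy":0,"wz":0,"tx":-32.4,"ty":-1,"tz":0,"hand":-1},{"wx":0,"wy":0,"wz":0,"tx":0,"ty":0,"tz":0,"hand":-1},{"wx":0,"wy":0,"wz":0,"tx":0,"ty":0,"tz":15,"hand":-1},{"wx":0,"wy":0,"wz":0,"tx":0,"ty":0,"tz":15,"hand":-1},{"wx":0,"wy":0,"wz":0,"tx":0,"ty":0,"tz":0,"hand":-1}]'
python3 -m pendant '[{"wx":0,"wy":0,"wz":0,"tx":0,"ty":0,"tz":2,"hand":-1},{"wx":0,"wy":0,"wz":0,"tx":0,"ty":0,"tz":2,"hand":-1},{"wx":0,"wy":0,"wz":0,"tx":0,"ty":0,"tz":1.5,"hand":-1}]'
python3 -m pendant '[{"wx":0,"wy":0,"wz":0,"tx":0,"ty":0,"tz":1.5,"hand":-1},{"wx":0,"wy":0,"wz":0,"tx":0,"ty":0,"tz":1.5,"hand":-1},{"wx":0,"wy":0,"wz":0,"tx":0,"ty":0,"tz":1.5,"hand":-1},{"wx":0,"wy":0,"wz":0,"tx":0,"ty":0,"tz":0,"hand":-1},{"wx":0,"wy":0,"wz":0,"tx":0,"ty":0,"tz":0,"hand":-1}]'
```

```text
time: 5.2
eef_pos: [0.5461, -0.0669, 0.1024]
orientation: [-180.0, -0.0, 98.7]
force: [0.2, 2.3, 4.6]
width: 0.0005
gripper_force: 2.1
time: 5.5
eef_pos: [0.5465, -0.0674, 0.0987]
orientation: [180.0, 0.0, 98.8]
force: [-1.1, -3.0, 3.6]
width: 0.0006
gripper_force: 1.9
time: 6.0
eef_pos: [0.5462, -0.0673, 0.093]
orientation: [-180.0, -0.0, 98.7]
force: [-0.0, 0.0, 0.9]
width: 0.0006
gripper_force: 0.0
```

```bash
python3 -m pendant '[{"wx":0,"wy":0,"wz":0,"tx":0,"ty":0,"tz":-20,"hand":-1},{"wx":0,"wy":0,"wz":0,"tx":0,"ty":0,"tz":-20,"hand":-1},{"wx":0,"wy":0,"wz":0,"tx":24.3,"ty":-16.7,"tz":0,"hand":-1},{"wx":0,"wy":0,"wz":0,"tx":24.3,"ty":-16.7,"tz":0,"hand":-1},{"wx":0,"wy":0,"wz":0,"tx":24.3,"ty":-16.6,"tz":0,"hand":-1},{"wx":0,"wy":0,"wz":0,"tx":24.2,"ty":-16.6,"tz":0,"hand":-1},{"wx":0,"wy":0,"wz":-8.2,"tx":0,"ty":0,"tz":0,"hand":-1},{"wx":0,"wy":0,"wz":-8.2,"tx":0,"ty":0,"tz":0,"hand":-1},{"wx":0,"wy":0,"wz":-8.2,"tx":0,"ty":0,"tz":0,"hand":-1},{"wx":0,"wy":0,"wz":-8.2,"tx":0,"ty":0,"tz":0,"hand":-1},{"wx":0,"wy":0,"wz":-8.2,"tx":0,"ty":0,"tz":0,"hand":-1},{"wx":0,"wy":0,"wz":-8.2,"tx":0,"ty":0,"tz":0,"hand":-1},{"wx":0,"wy":0,"wz":-8.2,"tx":0,"ty":0,"tz":0,"hand":-1},{"wx":0,"wy":0,"wz":-8.2,"tx":0,"ty":0,"tz":0,"hand":-1},{"wx":0,"wy":0,"wz":-8.2,"tx":0,"ty":0,"tz":0,"hand":-1},{"wx":0,"wy":0,"wz":-8.2,"tx":0,"ty":0,"tz":0,"hand":-1},{"wx":0,"wy":0,"wz":-8,"tx":0,"ty":0,"tz":0,"hand":-1},{"wx":0,"wy":0,"wz":0,"tx":0,"ty":0,"tz":0,"hand":-1},{"wx":0,"wy":0,"wz":0,"tx":0,"ty":0,"tz":0,"hand":-1}]'
python3 - <<'E'
from cell import vision
import cv2
f=vision.grab_frame("scene")
cv2.imwrite("pics/s3.png",cv2.resize(f["color"][200:310,260:400,::-1],None,fx=5,fy=5,interpolation=2))
E
```

```text
time: 7.9
eef_pos: [0.4657, 0.0184, 0.1332]
orientation: [180.0, 0.0, -171.5]
force: [0.3, -0.6, 0.2]
width: 0.0004
gripper_force: 0.0
```

View pics/s3.png

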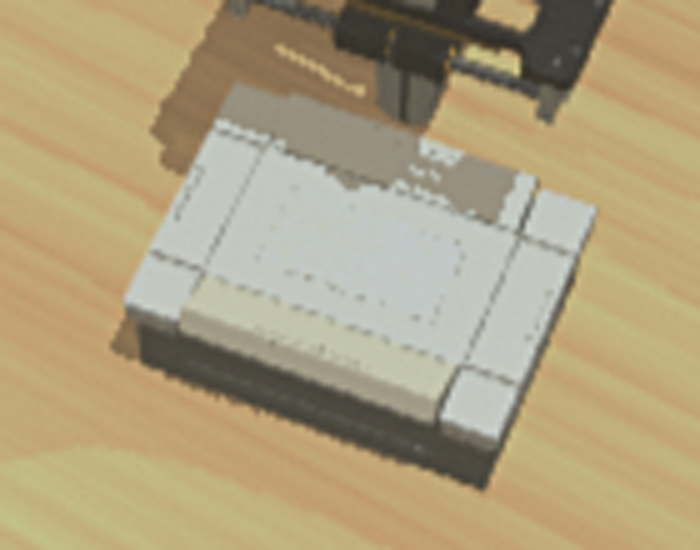

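The left section (crop (530,300)) and the right section (crop (190,190)) are now flush with the white lid. The far section (crop (320,345)) is still raised, and the tip stands above the near section. I'll press the near one, then the far one.

```bash
python3 -m pendant '[{"wx":0,"wy":0,"wz":0,"tx":0,"ty":0,"tz":15,"hand":-1},{"wx":0,"wy":0,"wz":0,"tx":0,"ty":0,"tz":15,"hand":-1},{"wx":0,"wy":0,"wz":0,"tx":0,"ty":0,"tz":0,"hand":-1},{"wx":0,"wy":0,"wz":0,"tx":0,"ty":0,"tz":2,"hand":-1},{"wx":0,"wy":0,"wz":0,"tx":0,"ty":0,"tz":2,"hand":-1},{"wx":0,"wy":0,"wz":0,"tx":0,"ty":0,"tz":1.5,"hand":-1}]'
python3 -m pendant '[{"wx":0,"wy":0,"wz":0,"tx":0,"ty":0,"tz":1.5,"hand":-1},{"wx":0,"wy":0,"wz":0,"tx":0,"ty":0,"tz":1.5,"hand":-1},{"wx":0,"wy":0,"wz":0,"tx":0,"ty":0,"tz":1.5,"hand":-1},{"wx":0,"wy":0,"wz":0,"tx":0,"ty":0,"tz":0,"hand":-1},{"wx":0,"wy":0,"wz":0,"tx":0,"ty":0,"tz":0,"hand":-1}]'
python3 -m pendant '[{"wx":0,"wy":0,"wz":0,"tx":0,"ty":0,"tz":-20,"hand":-1},{"wx":0,"wy":0,"wz":0,"tx":0,"ty":0,"tz":-20,"hand":-1},{"wx":0,"wy":0,"wz":0,"tx":-33.5,"ty":0,"tz":0,"hand":-1},{"wx":0,"wy":0,"wz":0,"tx":-33.5,"ty":0,"tz":0,"hand":-1},{"wx":0,"wy":0,"wz":0,"tx":-33.5,"ty":0,"tz":0,"hand":-1},{"wx":0,"wy":0,"wz":0,"tx":-33.5,"ty":0,"tz":0,"hand":-1},{"wx":0,"wy":0,"wz":0,"tx":0,"ty":0,"tz":0,"hand":-1},{"wx":0,"wy":0,"wz":0,"tx":0,"ty":0,"tz":0,"hand":-1}]'
```

```text
time: 8.55
eef_pos: [0.4653, 0.0184, 0.0982]
orientation: [180.0, -0.1, -171.4]
force: [-2.5, -0.9, 3.1]
width: 0.0006
gripper_force: 1.6
time: 9.05
eef_pos: [0.4658, 0.0184, 0.0932]
orientation: [-180.0, 0.0, -171.3]
force: [0.4, -0.3, -0.2]
width: 0.0008
gripper_force: 0.0
time: 9.85
eef_pos: [0.5978, 0.0388, 0.1326]
orientation: [180.0, -0.1, -171.3]
force: [-0.6, 0.4, -0.0]
width: 0.0002
gripper_force: 0.0
```

```bash
python3 -m pendant '[{"wx":0,"wy":0,"wz":0,"tx":0,"ty":0,"tz":15,"hand":-1},{"wx":0,"wy":0,"wz":0,"tx":0,"ty":0,"tz":15,"hand":-1},{"wx":0,"wy":0,"wz":0,"tx":0,"ty":0,"tz":0,"hand":-1},{"wx":0,"wy":0,"wz":0,"tx":0,"ty":0,"tz":2,"hand":-1},{"wx":0,"wy":0,"wz":0,"tx":0,"ty":0,"tz":2,"hand":-1},{"wx":0,"wy":0,"wz":0,"tx":0,"ty":0,"tz":1.5,"hand":-1}]'
python3 -m pendant '[{"wx":0,"wy":0,"wz":0,"tx":0,"ty":0,"tz":1.5,"hand":-1},{"wx":0,"wy":0,"wz":0,"tx":0,"ty":0,"tz":1.5,"hand":-1},{"wx":0,"wy":0,"wz":0,"tx":0,"ty":0,"tz":1.5,"hand":-1},{"wx":0,"wy":0,"wz":0,"tx":0,"ty":0,"tz":0,"hand":-1},{"wx":0,"wy":0,"wz":0,"tx":0,"ty":0,"tz":0,"hand":-1}]'
python3 -m pendant '[{"wx":0,"wy":0,"wz":0,"tx":0,"ty":0,"tz":-30,"hand":-1},{"wx":0,"wy":0,"wz":0,"tx":0,"ty":0,"tz":-40,"hand":-1},{"wx":0,"wy":0,"wz":0,"tx":0,"ty":0,"tz":-40,"hand":-1},{"wx":0,"wy":0,"wz":0,"tx":0,"ty":40,"tz":-20,"hand":-1},{"wx":0,"wy":0,"wz":0,"tx":0,"ty":40,"tz":0,"hand":-1},{"wx":0,"wy":0,"wz":0,"tx":0,"ty":40,"tz":0,"hand":-1},{"wx":0,"wy":0,"wz":0,"tx":0,"ty":40,"tz":0,"hand":-1},{"wx":0,"wy":0,"wz":0,"tx":0,"ty":40,"tz":0,"hand":-1},{"wx":0,"wy":0,"wz":0,"tx":0,"ty":40,"tz":0,"hand":-1},{"wx":0,"wy":0,"wz":0,"tx":0,"ty":20,"tz":0,"hand":-1},{"wx":0,"wy":0,"wz":0,"tx":0,"ty":0,"tz":0,"hand":-1},{"wx":0,"wy":0,"wz":0,"tx":0,"ty":0,"tz":0,"hand":-1}]'
python3 - <<'E'
from cell import vision
import cv2,numpy as np
a=vision.grab_frame("scene")["color"][200:310,265:395];b=vision.grab_frame("top")["color"][210:315,240:370]
c=np.hstack([a[:105],cv2.convertScaleAbs(b,alpha=1.4)])
cv2.imwrite("pics/f4.png",cv2.resize(c[:,:,::-1],None,fx=3,fy=3,interpolation=2))
E
```

```text
time: 10.45
eef_pos: [0.598, 0.0387, 0.0976]
orientation: [180.0, -0.0, -171.3]
force: [-2.3, -0.8, 0.8]
width: 0.0004
gripper_force: 0.7
time: 10.95
eef_pos: [0.5982, 0.0387, 0.0931]
orientation: [-180.0, -0.0, -171.3]
force: [-1.0, 1.0, 0.8]
width: 0.0004
gripper_force: 0.0
time: 12.15
eef_pos: [0.5588, 0.2954, 0.223]
orientation: [-180.0, -0.0, -171.3]
force: [-0.3, -0.0, 0.1]
width: 0.0002
gripper_force: 0.0
```

View pics/f4.png

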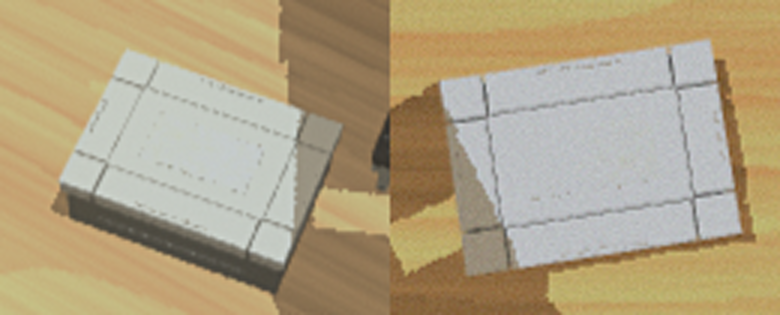

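Both views show all four sections flush with the lid. The box is in its original place, with the lid corners at their earlier pixels, and the arm is clear.

```bash
python3 -c "from cell import finish_job;print(finish_job())"
```

```text
the job is handed in; nothing more can be done
None
```

I pressed all four rim sections shut and handed the job in; the last two camera views showed the lid flush all round, the box in its original place and the arm clear (no verdict was returned).

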